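# Clear the setup plate and hold the square in its corner

### The job

Sweep the three loose steel bar ends off the setup plate into the tray on its right with the pusher (not with the fingers or the square; they have sharp edges), then stand the pusher back on the bench. Then take the machinist's square by its stock, lay it flat on the plate, and press it into the corner of the two stop bars, the stock along the left bar and the blade along the far bar, until both faces touch flush. Finish while still gripping it and pressing it against both bars; leave everything else on the bench where it is.

Things in the scene. Friction and masses are not known exactly. Their poses are not given: they have to be found in the camera images.
- fixture: Fixed dark steel setup plate, 200 (x) x 220 (y) x 30 thick, with a grey open tray along its right (-y) edge and two stop bars forming an inside corner at far left. Origin: centre of the plate's underside, on the bench; x points away from the robot (turned at most 0.2 rad), y left. Plate top at z = 30. Two bolt heads (16 dia, 6 high) at x = -85, y = +85 and -85.
- stop_far: Steel bar fixed on the plate along its far (+x) edge, 16 x 220 x 14 high. Origin: centre of its underside. Its working face looks to -x at fixture x = 84; top at fixture z = 44.
- stop_left: Steel bar fixed on the plate along its left (+y) edge, 144 x 16 x 14 high. Origin: centre of its underside. Its working face looks to -y at fixture y = 94; it spans fixture x -60..84; top at fixture z = 44.
- corner (a point): Inside corner of the two stop bars' working faces, at the plate's top: fixture (84, 94, 30).
- tray_mid (a point): Middle of the tray's floor: fixture (0, -150, 4). Tray inside, in fixture axes: x -96..96, y -191..-110. Its outer walls are 4 thick and 45 high from the bench; its inner wall is the plate's own edge, with no rim, so pieces pushed over the edge drop in.
- square: Loose machinist's square, an L lying on the bench, about 0.4 kg. Stock: aluminium bar 90 (x) x 20 (y) x 42 high; origin at the centre of its underside. Blade: flat steel strip at the bottom, 8 thick, spanning x 17..45 and y -110..-10. Outer faces: the stock's +y face (y = 10) and the blade's +x edge (x = 45). Centre of mass near (13, -25).
- heel (a point): Outer corner of the square, at its underside: square (45, 10, 0). Seated it meets the stops' corner, stock along the left bar, blade along the far bar, axes parallel to the fixture's. The stock stands 28 above the stop bars, so it can be gripped across its 20 mm from above and held while seated.
- pusher: Loose pusher standing on the bench (about 0.2 kg): grey block 130 (x) x 24 (y) x 30 high with an upright light wooden handle in its middle, 24 (x) x 16 (y), from z = 30 to 85. Origin: centre of its underside. The long faces (+y and -y) do the pushing.
- slug_a: Loose round bar end standing on the plate, 22 dia x 20 high, steel. Origin: centre of underside.
- slug_b: Loose square bar end on the plate, 20 x 20 x 20, steel. Origin: centre of underside.
- slug_c: Loose round bar end standing on the plate, 22 dia x 18 high, steel. Origin: centre of underside.
- collet: Bystander: round steel collet standing up, 42 dia x 52 high mm. To be left alone. Origin: centre of its underside.
- vblock: Bystander: dark steel V-block, 50 x 50 x 40 high mm. To be left alone. Origin: centre of its underside.
- mug: Bystander: white mug, 80 dia x 90 high mm. To be left alone. Origin: centre of its underside.
- wrench: Bystander: steel wrench lying flat on the bench, 190 mm long. To be left alone.
- bearing: Bystander: steel ring lying flat, 52 dia x 16 high mm. To be left alone. Origin: centre of its underside.
- oiler: Bystander: white plastic oil bottle, 54 dia x 120 high mm. To be left alone. Origin: centre of its underside.
Things that resemble listed ones, but are neither listed nor needed, are in the scene too. What is meant by the square is not red, and is the larger of those in its own colour.

How it is judged:
By the outcome, as a careful person would: the job done as asked, in the order asked, and still so for the second after the job is handed in, while the arm keeps its last pose, push and grip.
It also fails if it takes over 70 s, if anything falls off the work surface, if the arm or the gripper's body presses on something with over 40 N, if the wrist force passes 120 N, or if a joint passes its speed limit or range.

### The arm

A 6-joint arm with a two-finger parallel gripper is mounted at the origin on the work surface. World frame = base frame: x ahead of the robot, y to its left, z up, the work surface at z = 0. Lengths are in m, angles in degrees, forces in N, time in s.
With the tool pointing down it reaches from about 0.25 to 0.725 m from the base axis. Payload 9.7 kg.
Tool frame: the origin (TCP) lies midway between the tips of the shut fingers; the grasp point (between the pads) lies 19 mm behind it; z points along the fingers, y is the line along which they close (so a half turn about z gives the same grasp; the last joint's range is limited). The gripper opens to 85 mm and grips with 20 to 120 N. Pads are 22 mm wide; open, the fingers measure 114 mm over their backs; the gripper's body (76 mm by 85 mm) begins 54 mm behind the grasp point. The pads swing forward as they close: fully open they stand 13 mm farther back than shut.
Start: joints at [66.635, 4.979, 10.078, 95.1, 0, 90], TCP at [0.218, 0.505, 0.231] pointing down, gripper open.
Joint ranges: [-179.16, 179.16], [-48.56, 103.87], [-65.8, 70.77], [-126.05, 130.52], [-82.76, 87.17], [-180, 180]. Speed limits (degrees/s): [127.2, 127.2, 147.25, 180, 180, 180].

### API

Orientations are given as [roll, pitch, yaw] about the fixed x, y, z axes, in that order (R = Rz(yaw) Ry(pitch) Rx(roll)).
In Python, from workcell import * gives the robot as it stands.
- The arm moves only by the tool servo_tool, never from a script. Its argument "moves" is a list of rows, each a list of 4 numbers: the shift along the world's x, y, z in a scale on which 1.0 is 100 cm, then the turn about the world's z in normalised numbers (1 is pi rad). A call has 1 to 20 rows; each row is the pose to reach, as a shift and turn from the pose commanded when the call began; what a row does not reach only later rows make up. A row lasts 1/12 s, in which the tool goes at most 41.7 mm and 7.16 degrees, less where a joint would pass 70% of its speed; a pose out of reach is approached as far as the arm can. Shift and turn numbers lie between -1 and 1, and a call with a number outside is refused. A call with a gripper value outside its range is refused whole. "claw" is the closure, from 0 (fully open) to 1 (shut), set as the call begins (left out, the last holds). The fingers move at their own pace and stop on an object; "force" is the grip in N (left out, the last holds). Time passes only in rows, so rows that repeat a pose let the fingers close. It gives the time, the measured TCP pose, the force, the opening and the grip force at its end, in the units of the state.
- get_obs(): the state, without advancing time (a new reading comes with each control period).
- camera(name): name is "scene" or "top"; returns the picture (400x640x3 uint8, red, green, blue); there is no depth.
- get_calibration(name): a dict with "fx", "fy", "cx", "cy" (pixels), "rvec" (rotation vector, rad) and "tvec" (3), from world to camera coordinates, as OpenCV has them. Camera axes: x right, y down, z forward; pixel columns grow to the right and rows downward; lengths in m; the calibration is good to about 2 mm. A picture is of the moment at which its call begins. get_calibration takes no time and is no camera call.
- job_done(): hands the job in; it is judged then, once.
The state is a dict: "time": time; "q": joint angles; "qd": joint speeds; "joint_efforts": joint torques, N m; "ee_pos": TCP position; "tcp_rot": TCP orientation; "wrist_force": force on the tool from outside, world axes, zero at the start; "torque": the same for the moment, N m; "opening": finger opening in m; "grasp_force": force on a finger pad.
Only numpy, scipy, OpenCV 4.12 (cv2) and the standard library are available. Lean on these libraries where they do the work, as an engineer would, in place of code of your own. Each camera call takes 0.05 s, during which the arm holds its last target. There are 200 camera calls.

## Working session

There is one attempt and no reset: what is moved stays moved. The work goes in short steps, Python scripts to look and compute and a tool call to move; the robot and the scene stay as the last step left them, time stands still between calls to the robot, and variables do not carry over. Pictures are saved under pics/ and viewed, at most 12 in all, crops included, and the job is handed in when it is done.

Besides the shell and the picture viewer there is one more tool, called after "Emit:" as name(argument=value, ...) on one line, values as JSON. servo_tool: Moves the arm, as the interface text tells. Its arguments: {"type":"object","properties":{"moves":{"type":"array","items":{"type":"array","items":{"type":"number"}}},"claw":{"type":"number"},"force":{"type":"number"}},"required":["moves"]}

```bash
mkdir -p pics; cat > h.py <<'E'
from workcell import *
import numpy as np, cv2
def snap(n,f): 
    im=camera(n); cv2.imwrite('pics/'+f,im[:,:,::-1]); return im
def cam(n):
    c=get_calibration(n); K=np.array([[c['fx'],0,c['cx']],[0,c['fy'],c['cy']],[0,0,1.]])
    return K,cv2.Rodrigues(np.array(c['rvec'],float))[0],np.array(c['tvec'],float).reshape(3)
def atz(n,uv,z):
    K,R,t=cam(n); d=R.T@np.linalg.inv(K)@np.array([uv[0],uv[1],1.]); o=-R.T@t
    return o+d*(z-o[2])/d[2]
def tri(uv1,uv2,n1='top',n2='scene'):
    P=[]
    for n in(n1,n2):
        K,R,t=cam(n); P.append(K@np.c_[R,t])
    X=cv2.triangulatePoints(P[0],P[1],np.array(uv1,float).reshape(2,1),np.array(uv2,float).reshape(2,1)); return (X[:3]/X[3]).ravel()
def proj(n,p):
    K,R,t=cam(n); return cv2.projectPoints(np.array(p,float).reshape(-1,1,3),cv2.Rodrigues(R)[0],t,K,None)[0].reshape(-1,2)
E
python3 - <<'E'
from h import *
a=snap('top','t0.png'); b=snap('scene','s0.png')
for n in('top','scene'):
    K,R,t=cam(n); print(n,K[0,0],-R.T@t,R[2])
E
```

```text
top 372.0406417238167 [0.42793064 0.00954176 1.10618554] [ 0.09784544  0.03359919 -0.99463429]
scene 449.4435659297064 [1.21985749 0.29049496 0.94106448] [-0.59185014 -0.22067306 -0.77525274]
```

View pics/t0.png

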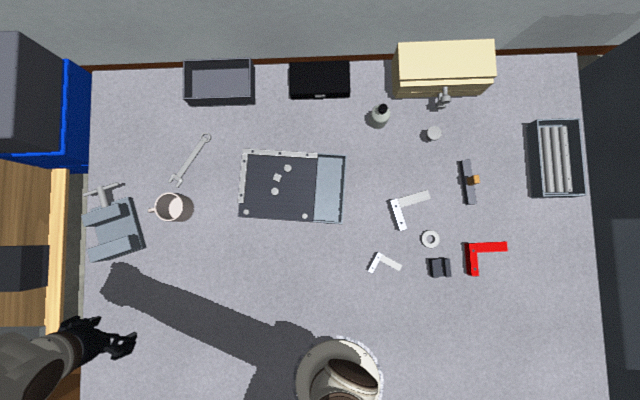

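View pics/s0.png

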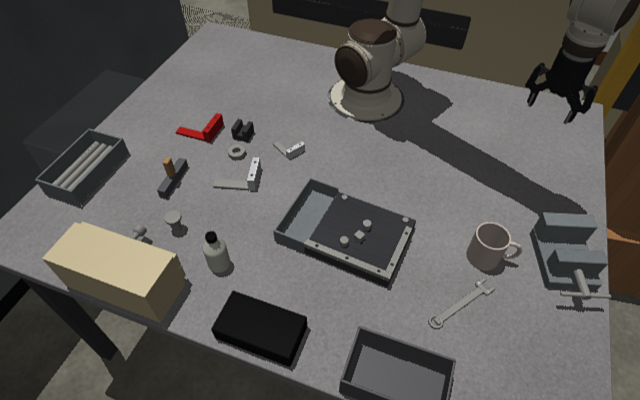

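The top view shows the fixture at about (293,186), the white square's stock at (398,213), and the pusher at (470,180). The small white square and the red one are decoys. I'll enlarge both views.

```bash
python3 - <<'E'
from h import *
for f,o,(x,y,w,h) in(('t0','t0c',(232,140,260,145)),('s0','s0c',(150,140,266,150))):
    im=cv2.imread(f'pics/{f}.png')[y:y+h,x:x+w]; cv2.imwrite(f'pics/{o}.png',cv2.resize(im,None,fx=3,fy=3,interpolation=cv2.INTER_CUBIC))
E
```

```text
(no output)
```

View pics/t0c.png

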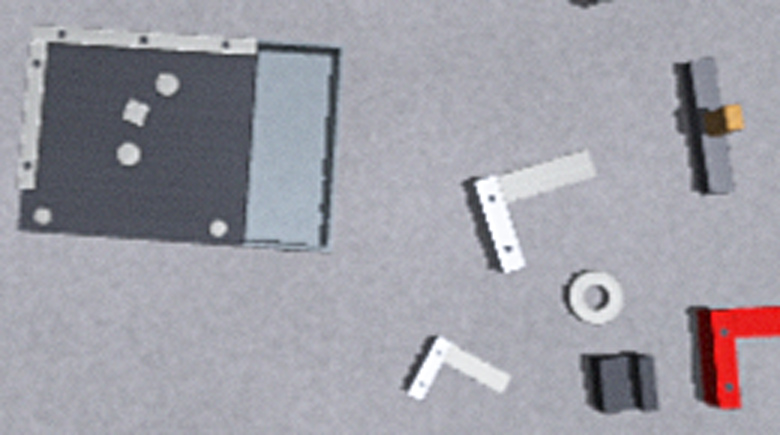

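View pics/s0c.png

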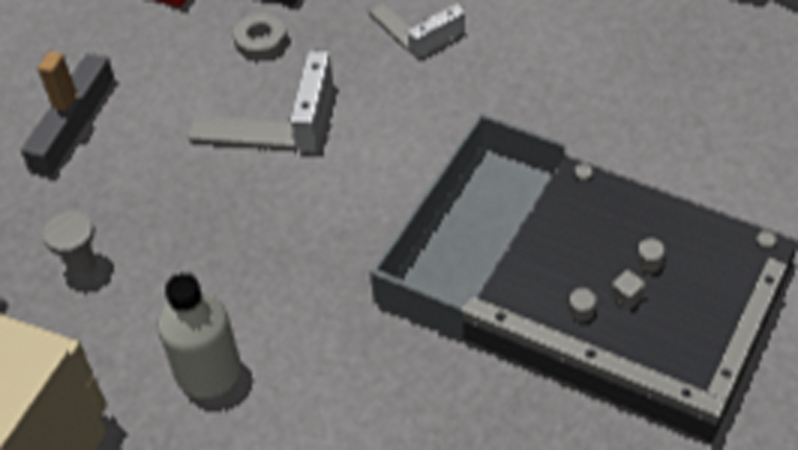

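Both crops are clear, so I'll fit the poses from corner points read in both views, with z left free as a check. The handle top is at about (735,117) in the top crop and (53,61) in the scene crop.

```bash
cat > fit.py <<'E'
from h import *
from scipy.optimize import least_squares
def o(n,p): b={'top':(232,140),'scene':(150,140)}[n]; return np.array([b[0]+(p[0]+.5)/3-.5,b[1]+(p[1]+.5)/3-.5])
def fit(name,pts,x0):
    def res(s):
        c,q=np.cos(s[3]),np.sin(s[3]); r=[]
        for n,m,uv in pts:
            m=np.array(m)/1000; w=[s[0]+c*m[0]-q*m[1],s[1]+q*m[0]+c*m[1],s[2]+m[2]]
            r.append(proj(n,w)[0]-o(n,uv))
        return np.ravel(r)
    f=least_squares(res,x0,loss='soft_l1'); print(name,np.round(f.x,4),'yawdeg',round(np.degrees(f.x[3]),2)); print(np.round(res(f.x).reshape(-1,2),1).tolist()); return f.x
E
python3 - <<'E'
from fit import *
T,S='top','scene'
fit('fixture',[(T,(-85,85,36),(42,215)),(T,(-85,-85,36),(218,228)),(T,(100,110,44),(35,26)),(T,(100,-110,44),(258,40)),(T,(-60,110,44),(19,187)),(T,(-60,94,44),(34,188)),(T,(84,94,44),(48,43)),
(S,(-85,-85,36),(584,171)),(S,(-85,85,36),(767,239)),(S,(100,110,44),(717,416)),(S,(100,-110,44),(465,312)),(S,(84,-110,44),(475,299)),(S,(-60,94,44),(772,260)),(S,(84,94,44),(709,397))],[.47,.08,0,0])
fit('pusher',[(T,(0,0,85),(735,117)),(T,(65,12,30),(691,60)),(T,(65,-12,30),(715,57)),(T,(-65,-12,30),(732,191)),(T,(-65,12,30),(708,193)),(S,(0,0,85),(53,61)),(S,(-65,-12,30),(91,56)),(S,(-65,12,30),(112,63)),(S,(65,12,30),(47,153)),(S,(65,-12,30),(25,147))],[.47,-.4,0,0])
fit('square',[(T,(45,10,42),(474,181)),(T,(45,-10,42),(498,177)),(T,(-45,10,42),(501,272)),(T,(-45,-10,42),(524,266)),(T,(45,-110,8),(588,150)),(T,(17,-110,8),(596,176)),(S,(-45,-10,42),(312,53)),(S,(-45,10,42),(328,53)),(S,(45,10,42),(315,128)),(S,(45,-10,42),(293,122)),(S,(45,-110,8),(190,138)),(S,(17,-110,8),(193,122))],[.4,-.2,0,.25])
for n,a,b in(('s1',(167,84),(582,300)),('s2',(136,112),(628,287)),('s3',(128,154),(651,249)),('handle',(735,117),(53,61)),('collet',(605,-20),(68,235))):
    print(n,np.round(tri(o(T,a),o(S,b)),4))
for p in ((584,296),): print('bearing',atz(T,o(T,p),.016))
print(get_obs()['tcp_rot'])
E
```

```text
fixture [ 0.5642  0.1608 -0.0024 -0.0962] yawdeg -5.51
[[0.1, 0.4], [-0.3, 0.3], [-0.8, -0.2], [-0.4, 0.0], [-0.6, 0.4], [-0.1, 0.4], [-0.3, -0.2], [0.1, 0.5], [0.0, 0.5], [0.7, 0.8], [-0.8, 0.0], [-1.1, -0.5], [-1.1, -0.0], [-0.7, -1.0]]
pusher [ 5.592e-01 -3.904e-01  5.000e-04  6.700e-02] yawdeg 3.84
[[-0.9, 0.3], [-0.7, 0.1], [-0.4, 0.3], [-0.1, 0.4], [-0.6, 0.5], [-0.4, -0.3], [-0.6, -1.1], [-0.1, -1.7], [-1.1, 1.0], [-1.7, 1.1]]
square [ 0.4696 -0.1836 -0.0022  0.2649] yawdeg 15.18
[[0.1, 0.2], [-1.2, -0.4], [0.7, 0.2], [-0.2, 0.2], [-0.7, -0.1], [-0.4, 0.3], [-0.9, 0.0], [0.7, 0.5], [-0.9, -1.1], [-0.9, 0.3], [-0.5, 0.6], [0.9, -1.4]]
s1 [0.6115 0.129  0.0475]
s2 [0.5852 0.1596 0.0464]
s3 [0.5444 0.1667 0.0507]
handle [ 0.5591 -0.3913  0.0846]
collet [ 0.7012 -0.2946  0.0458]
bearing [ 0.39956914 -0.26635346  0.016     ]
[-1.79931248e+02  5.60008475e-04  1.56633016e+02]
```

Fits agree within 1–2 px and the z offsets are about 2 mm or less. Slugs in the fixture frame: x -31..61, so one sweep with the 130 mm face covers all three. I'll move above the pusher.

The rows are not in the units I measure in: shifts go in shares of 100 cm and turns go in shares of pi rad. I convert before sending: -89.6 cm is -0.896, 34.1 cm is 0.341, 0.474 rad is 0.1509.

Emit:
servo_tool(moves=[[0.341,-0.896,-0.04,0.1509],[0.341,-0.896,-0.04,0.1509],[0.341,-0.896,-0.04,0.1509],[0.341,-0.896,-0.04,0.1509],[0.341,-0.896,-0.04,0.1509],[0.341,-0.896,-0.04,0.1509],[0.341,-0.896,-0.04,0.1509],[0.341,-0.896,-0.04,0.1509],[0.341,-0.896,-0.04,0.1509],[0.341,-0.896,-0.04,0.1509],[0.341,-0.896,-0.04,0.1509],[0.341,-0.896,-0.04,0.1509],[0.341,-0.896,-0.04,0.1509],[0.341,-0.896,-0.04,0.1509],[0.341,-0.896,-0.04,0.1509],[0.341,-0.896,-0.04,0.1509],[0.341,-0.896,-0.04,0.1509],[0.341,-0.896,-0.04,0.1509],[0.341,-0.896,-0.04,0.1509],[0.341,-0.896,-0.04,0.1509]], claw=0.4, force=60)

```text
time: 1.77
ee_pos: [0.5132, -0.2724, 0.1961]
tcp_rot: [180.0, -0.0, -176.2]
wrist_force: [0.9, 1.0, -0.0]
opening: 0.0511
grasp_force: 0.0
```

Scaled: -10 cm is -0.1, 4 cm is 0.04.

Emit:
servo_tool(moves=[[0.04,-0.1,0,0],[0.04,-0.1,0,0],[0.04,-0.1,0,0],[0.04,-0.1,0,0],[0.04,-0.1,0,0],[0.04,-0.1,0,0]])

```text
time: 2.27
ee_pos: [0.5529, -0.3698, 0.1961]
tcp_rot: [179.9, -0.1, -176.2]
wrist_force: [0.0, 0.3, -0.7]
opening: 0.0515
grasp_force: 0.0
```

Scaled: -14.6 cm is -0.146, -13.5 cm is -0.135.

Emit:
servo_tool(moves=[[0.006,-0.021,0,0],[0.006,-0.021,-0.04,0],[0.006,-0.021,-0.08,0],[0.006,-0.021,-0.1,0],[0.006,-0.021,-0.12,0],[0.006,-0.021,-0.135,0],[0.006,-0.021,-0.146,0],[0.006,-0.021,-0.146,0],[0.006,-0.021,-0.146,0]])

```text
time: 3.02
ee_pos: [0.5591, -0.3904, 0.0513]
tcp_rot: [-180.0, 0.0, -176.2]
wrist_force: [0.3, 0.3, 0.3]
opening: 0.0515
grasp_force: 0.0
```

Emit:
servo_tool(moves=[[0,0,0,0],[0,0,0,0],[0,0,0,0],[0,0,0,0],[0,0,0,0],[0,0,0,0],[0,0,0,0],[0,0,0,0]], claw=1, force=60)

```text
time: 3.68
ee_pos: [0.5597, -0.3914, 0.0521]
tcp_rot: [-179.9, 0.1, -176.2]
wrist_force: [0.5, 1.3, 5.4]
opening: 0.015
grasp_force: 60.0
```

Scaled: 59 cm is 0.59, 12 cm is 0.12, -0.163 rad is -0.0519.

Emit:
servo_tool(moves=[[0,0,0.03,0],[0,0,0.07,0],[0,0,0.11,0],[0.01,0.1,0.12,-0.0159],[0.02,0.59,0.12,-0.0519],[0.02,0.59,0.12,-0.0519],[0.02,0.59,0.12,-0.0519],[0.02,0.59,0.12,-0.0519],[0.02,0.59,0.12,-0.0519],[0.02,0.59,0.12,-0.0519],[0.02,0.59,0.12,-0.0519],[0.02,0.59,0.12,-0.0519],[0.02,0.59,0.12,-0.0519],[0.02,0.59,0.12,-0.0519],[0.02,0.59,0.12,-0.0519],[0.02,0.59,0.12,-0.0519],[0.02,0.59,0.12,-0.0519],[0.02,0.59,0.12,-0.0519],[0.02,0.59,0.12,-0.0519],[0.02,0.59,0.12,-0.0519]])

```text
time: 5.35
ee_pos: [0.5789, 0.199, 0.1704]
tcp_rot: [-180.0, -0.0, 174.5]
wrist_force: [-0.2, -0.9, -1.5]
opening: 0.0153
grasp_force: 59.8
```

Emit:
servo_tool(moves=[[0,0,0,0],[0,0,0,0]])

```text
time: 5.52
ee_pos: [0.5793, 0.1975, 0.1708]
tcp_rot: [-180.0, 0.0, 174.4]
wrist_force: [-0.9, -0.5, -2.0]
opening: 0.0151
grasp_force: 59.8
```

Scaled: -8.6 cm is -0.086, -7.5 cm is -0.075.

Emit:
servo_tool(moves=[[0,0,-0.03,0],[0,0,-0.055,0],[0,0,-0.075,0],[0,0,-0.086,0],[0,0,-0.086,0],[0,0,-0.086,0]])

```text
time: 6.02
ee_pos: [0.5793, 0.198, 0.0851]
tcp_rot: [180.0, 0.0, 174.4]
wrist_force: [0.4, 0.0, -1.5]
opening: 0.0151
grasp_force: 60.8
```

```bash
python3 - <<'E'
from h import *
a=snap('top','t1.png')[140:240,230:360]; b=snap('scene','s1.png')[160:290,260:430]
A=cv2.resize(a,(390,300),interpolation=2); B=cv2.resize(b,(392,300),interpolation=2)
cv2.imwrite('pics/c1.png',np.hstack([A,B])[:,:,::-1])
E
```

```text
(no output)
```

View pics/c1.png

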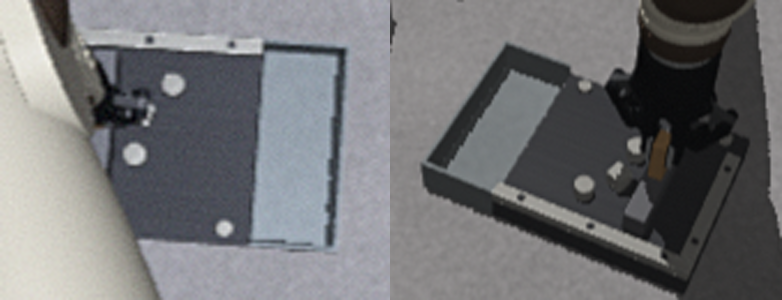

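The pusher stands to the left of all three slugs, parallel to the plate, with its end clear of the far bar. I'll sweep.

Scaled: -14.7 cm is -0.147, -14.3 cm is -0.143.

Emit:
servo_tool(moves=[[-0.0008,-0.008,0,0],[-0.0015,-0.016,0,0],[-0.0023,-0.024,0,0],[-0.0031,-0.032,0,0],[-0.0039,-0.04,0,0],[-0.0046,-0.048,0,0],[-0.0054,-0.056,0,0],[-0.0062,-0.064,0,0],[-0.0069,-0.072,0,0],[-0.0077,-0.08,0,0],[-0.0085,-0.088,0,0],[-0.0093,-0.096,0,0],[-0.01,-0.104,0,0],[-0.0108,-0.112,0,0],[-0.0116,-0.12,0,0],[-0.0123,-0.128,0,0],[-0.0131,-0.136,0,0],[-0.0138,-0.143,0,0],[-0.0142,-0.147,0,0],[-0.0142,-0.147,0,0]])

```text
time: 7.78
ee_pos: [0.5648, 0.0509, 0.0847]
tcp_rot: [-180.0, -0.0, 174.4]
wrist_force: [0.4, -0.7, -1.9]
opening: 0.0154
grasp_force: 60.9
```

```bash
python3 - <<'E'
from h import *
a=snap('top','t2.png')[140:240,230:360]; b=snap('scene','s2.png')[160:290,260:430]
A=cv2.resize(a,(390,300),interpolation=2); B=cv2.resize(b,(392,300),interpolation=2)
cv2.imwrite('pics/c2.png',np.hstack([A,B])[:,:,::-1])
E
```

```text
(no output)
```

View pics/c2.png

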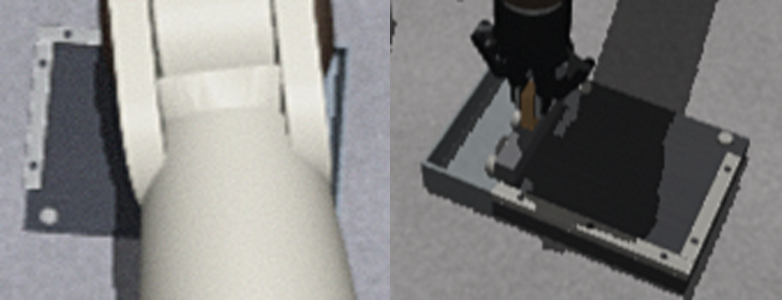

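The pusher face is about 11 mm past the plate edge (fixture y ≈ -121). One slug is visible in the tray gap. I'll lift, take it home, and check the tray.

Scaled: -44.2 cm is -0.442, 9 cm is 0.09, 0.163 rad is 0.0519.

Emit:
servo_tool(moves=[[0,0,0.02,0],[0,0,0.05,0],[0,0,0.09,0],[-0.005,-0.442,0.09,0.0519],[-0.005,-0.442,0.09,0.0519],[-0.005,-0.442,0.09,0.0519],[-0.005,-0.442,0.09,0.0519],[-0.005,-0.442,0.09,0.0519],[-0.005,-0.442,0.09,0.0519],[-0.005,-0.442,0.09,0.0519],[-0.005,-0.442,0.09,0.0519],[-0.005,-0.442,0.09,0.0519],[-0.005,-0.442,0.09,0.0519],[-0.005,-0.442,0.09,0.0519],[-0.005,-0.442,0.09,0.0519],[-0.005,-0.442,0.09,0.0519],[-0.005,-0.442,0.09,0.0519],[-0.005,-0.442,0.09,0.0519]])

```text
time: 9.38
ee_pos: [0.5603, -0.389, 0.1748]
tcp_rot: [180.0, 0.0, -176.1]
wrist_force: [-0.0, 0.4, -2.9]
opening: 0.0149
grasp_force: 61.0
```

```bash
python3 - <<'E'
from h import *
a=snap('top','t3.png')[140:240,230:360]; b=snap('scene','s3.png')[160:290,260:430]
A=cv2.resize(a,(390,300),interpolation=2); B=cv2.resize(b,(392,300),interpolation=2)
cv2.imwrite('pics/c3.png',np.hstack([A,B])[:,:,::-1])
E
```

```text
(no output)
```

View pics/c3.png

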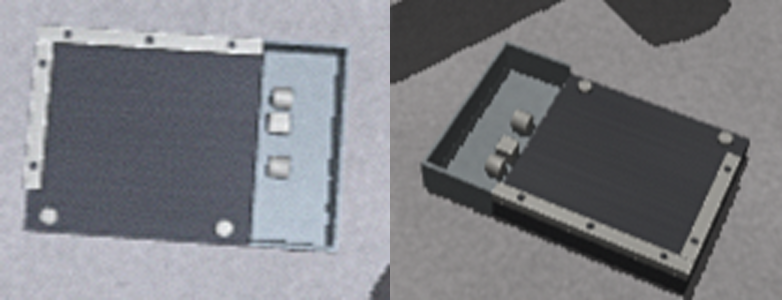

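All three slugs lie in the tray and the plate is clear. I'll set the pusher down at its old place.

Scaled: -12.3 cm is -0.123, -12.1 cm is -0.121.

Emit:
servo_tool(moves=[[0,0,-0.03,0],[0,0,-0.06,0],[0,0,-0.09,0],[0,0,-0.11,0],[0,0,-0.118,0],[0,0,-0.121,0],[0,0,-0.123,0],[0,0,-0.123,0],[0,0,-0.123,0]])

```text
time: 10.23
ee_pos: [0.5607, -0.3905, 0.0536]
tcp_rot: [-179.9, 0.1, -176.2]
wrist_force: [0.1, -0.5, -1.9]
opening: 0.0154
grasp_force: 60.8
```

Scaled: -0.25 cm is -0.0025, -0.2 cm is -0.002.

Emit:
servo_tool(moves=[[0,0,-0.001,0],[0,0,-0.002,0],[0,0,-0.0025,0],[0,0,-0.0025,0],[0,0,-0.0025,0]])

```text
time: 10.65
ee_pos: [0.5607, -0.3906, 0.0516]
tcp_rot: [-179.9, 0.1, -176.2]
wrist_force: [-0.3, 1.4, 7.3]
opening: 0.0156
grasp_force: 62.4
```

Touching down at +7 N. I'll release and raise.

Scaled: 11 cm is 0.11, 9 cm is 0.09.

Emit:
servo_tool(moves=[[0,0,0,0],[0,0,0,0],[0,0,0,0],[0,0,0,0],[0,0,0,0],[0,0,0.01,0],[0,0,0.03,0],[0,0,0.06,0],[0,0,0.09,0],[0,0,0.11,0],[0,0,0.11,0],[0,0,0.11,0]], claw=0.4)

```text
time: 11.65
ee_pos: [0.5605, -0.3906, 0.1614]
tcp_rot: [-179.9, 0.1, -176.2]
wrist_force: [-1.1, -0.6, -0.7]
opening: 0.0512
grasp_force: 0.0
```

Scaled: 20.8 cm is 0.208, -8.6 cm is -0.086, 0.198 rad is 0.063.

Emit:
servo_tool(moves=[[-0.086,0.208,0,0.063],[-0.086,0.208,0,0.063],[-0.086,0.208,0,0.063],[-0.086,0.208,0,0.063],[-0.086,0.208,0,0.063],[-0.086,0.208,0,0.063],[-0.086,0.208,0,0.063],[-0.086,0.208,-0.04,0.063],[-0.086,0.208,-0.07,0.063],[-0.086,0.208,-0.07,0.063],[-0.086,0.208,-0.07,0.063]])

```text
time: 12.57
ee_pos: [0.4727, -0.182, 0.0878]
tcp_rot: [179.9, -0.2, -164.9]
wrist_force: [0.6, 0.4, 0.1]
opening: 0.0513
grasp_force: 0.0
```

```bash
python3 - <<'E'
from h import *
a=snap('top','t4.png')[140:260,340:500]; b=snap('scene','s4.png')[120:260,140:320]
A=cv2.resize(a,(400,300),interpolation=2); B=cv2.resize(b,(386,300),interpolation=2)
cv2.imwrite('pics/c4.png',np.hstack([A,B])[:,:,::-1])
E
```

```text
(no output)
```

View pics/c4.png

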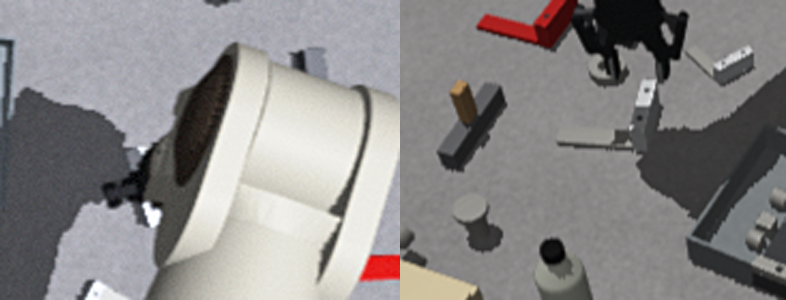

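The pusher stands upright, and the fingers straddle the stock. I'll descend and grip.

Scaled: -7.1 cm is -0.071, -6.6 cm is -0.066.

Emit:
servo_tool(moves=[[0.001,0,-0.02,0],[0.001,0,-0.04,0],[0.001,0,-0.055,0],[0.001,0,-0.066,0],[0.001,0,-0.071,0],[0.001,0,-0.071,0],[0.001,0,-0.071,0]])

```text
time: 13.25
ee_pos: [0.4755, -0.1825, 0.0193]
tcp_rot: [-180.0, 0.1, -164.9]
wrist_force: [-0.1, -0.6, 0.2]
opening: 0.0514
grasp_force: 0.0
```

Emit:
servo_tool(moves=[[0,0,0,0],[0,0,0,0],[0,0,0,0],[0,0,0,0],[0,0,0,0],[0,0,0,0],[0,0,0,0],[0,0,0,0]], claw=1, force=80)

```text
time: 13.92
ee_pos: [0.4756, -0.1824, 0.0194]
tcp_rot: [-179.9, 0.1, -164.9]
wrist_force: [-1.2, 0.0, 5.3]
opening: 0.0183
grasp_force: 79.8
```

Scaled: 40.5 cm is 0.405, 12 cm is 0.12, -0.361 rad is -0.1149.

Emit:
servo_tool(moves=[[0,0,0.02,0],[0,0,0.05,0],[0,0,0.08,0],[0.03,0.1,0.1,-0.0318],[0.12,0.405,0.1,-0.1149],[0.12,0.405,0.1,-0.1149],[0.12,0.405,0.1,-0.1149],[0.12,0.405,0.1,-0.1149],[0.12,0.405,0.1,-0.1149],[0.12,0.405,0.1,-0.1149],[0.12,0.405,0.1,-0.1149],[0.12,0.405,0.1,-0.1149],[0.12,0.405,0.1,-0.1149],[0.12,0.405,0.1,-0.1149],[0.12,0.405,0.1,-0.1149],[0.12,0.405,0.1,-0.1149],[0.12,0.405,0.1,-0.1149],[0.12,0.405,0.1,-0.1149]])

```text
time: 15.42
ee_pos: [0.5947, 0.2218, 0.1182]
tcp_rot: [-180.0, -0.0, 174.4]
wrist_force: [-0.1, -0.4, -3.9]
opening: 0.0187
grasp_force: 79.5
```

```bash
python3 - <<'E'
from h import *
o=get_obs();print(o['torque'],o['wrist_force'],o['ee_pos'])
b=snap('scene','s5.png')[130:290,230:440]
cv2.imwrite('pics/c5.png',cv2.resize(b,(787,600),interpolation=2)[:,:,::-1])
E
```

```text
[ 0.1387387  -0.0143406   0.00553242] [-0.10533595 -0.44021597 -3.87327502] [0.59470787 0.2218295  0.11815181]
```

View pics/c5.png

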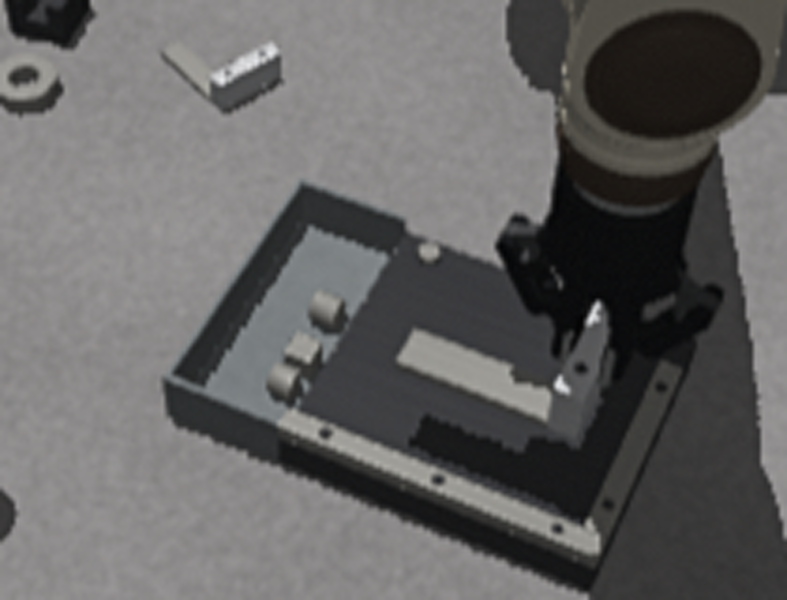

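The square is held with its blade parallel to the far bar. I'll lower it toward the plate.

Scaled: -6.6 cm is -0.066, -6.4 cm is -0.064.

Emit:
servo_tool(moves=[[0,0,-0.02,0],[0,0,-0.04,0],[0,0,-0.055,0],[0,0,-0.064,0],[0,0,-0.066,0],[0,0,-0.066,0],[0,0,-0.066,0]])

```text
time: 16.05
ee_pos: [0.5954, 0.2227, 0.0534]
tcp_rot: [180.0, 0.1, 174.4]
wrist_force: [1.1, -0.1, -2.8]
opening: 0.0183
grasp_force: 79.4
```

Scaled: -0.2 cm is -0.002, -0.1 cm is -0.001.

Emit:
servo_tool(moves=[[0,0,-0.001,0],[0,0,-0.002,0],[0,0,-0.002,0],[0,0,-0.002,0]])

```text
time: 16.38
ee_pos: [0.595, 0.2229, 0.0505]
tcp_rot: [180.0, 0.0, 174.5]
wrist_force: [0.4, -0.2, -2.5]
opening: 0.0187
grasp_force: 79.4
```

Scaled: -0.2 cm is -0.002, -0.1 cm is -0.001.

Emit:
servo_tool(moves=[[0,0,-0.001,0],[0,0,-0.002,0],[0,0,-0.002,0],[0,0,-0.002,0]])

```text
time: 16.72
ee_pos: [0.5951, 0.223, 0.0495]
tcp_rot: [180.0, 0.1, 174.5]
wrist_force: [-3.4, 0.1, 5.7]
opening: 0.0184
grasp_force: 80.7
```

It has touched the plate with about 9 N. Now I'll slide it toward the corner.

Scaled: 1.64 cm is 0.0164, 1.35 cm is 0.0135.

Emit:
servo_tool(moves=[[0.004,0.0034,0,0],[0.008,0.0067,0,0],[0.012,0.01,0,0],[0.0164,0.0135,0,0],[0.0164,0.0135,0,0],[0.0164,0.0135,0,0]])

```text
time: 17.22
ee_pos: [0.6124, 0.2367, 0.0495]
tcp_rot: [180.0, 0.1, 174.4]
wrist_force: [1.1, -0.3, 4.2]
opening: 0.0185
grasp_force: 80.7
```

Scaled: 0.4 cm is 0.004, 0.3 cm is 0.003.

Emit:
servo_tool(moves=[[0.0001,0.001,0,0],[0.0002,0.002,0,0],[0.0003,0.003,0,0],[0.0004,0.004,0,0],[0.0004,0.004,0,0],[0.0004,0.004,0,0]])

```text
time: 17.72
ee_pos: [0.6125, 0.2394, 0.0495]
tcp_rot: [-179.9, 0.1, 174.4]
wrist_force: [-0.3, -6.6, 7.0]
opening: 0.0183
grasp_force: 81.0
```

Scaled: 0.2 cm is 0.002, 0.1 cm is 0.001.

Emit:
servo_tool(moves=[[0.0001,0.001,0,0],[0.0002,0.002,0,0],[0.0002,0.002,0,0],[0.0002,0.002,0,0]])

```text
time: 18.05
ee_pos: [0.6125, 0.2395, 0.0495]
tcp_rot: [-179.7, 0.1, 174.4]
wrist_force: [-1.4, -15.3, 9.2]
opening: 0.0184
grasp_force: 81.6
```

Scaled: 0.3 cm is 0.003, 0.2 cm is 0.002.

Emit:
servo_tool(moves=[[0.001,-0.0001,0,0],[0.002,-0.0002,0,0],[0.003,-0.0003,0,0],[0.003,-0.0003,0,0],[0.003,-0.0003,0,0]])

```text
time: 18.47
ee_pos: [0.6127, 0.2395, 0.0495]
tcp_rot: [-179.7, -0.2, 174.4]
wrist_force: [-18.2, -14.9, 17.3]
opening: 0.0188
grasp_force: 82.4
```

```bash
python3 -c "
from h import *
o=get_obs();print(o['torque'],o['wrist_force'],o['ee_pos'],o['tcp_rot'])"
```

```text
[-3.0414012   3.24994907  0.30636036] [-18.22388043 -14.89846789  17.32232074] [0.61267424 0.23951596 0.04949067] [-179.72113847   -0.19349444  174.41199502]
```

Force builds with no motion in y, and in x as well, but x is blocked about 4 mm earlier than expected. I'll relieve y and z and test x alone, to tell the far bar from friction.

Scaled: -0.52 cm is -0.0052, -0.51 cm is -0.0051.

Emit:
servo_tool(moves=[[-0.0005,-0.004,0.001,0],[-0.0005,-0.005,0.001,0],[-0.0005,-0.005,0.001,0],[0.001,-0.0051,0.001,0],[0.002,-0.0052,0.001,0],[0.002,-0.0052,0.001,0],[0.002,-0.0052,0.001,0]])

```text
time: 19.05
ee_pos: [0.6172, 0.2371, 0.0495]
tcp_rot: [180.0, 0.0, 174.5]
wrist_force: [-2.8, -0.5, 5.7]
opening: 0.0186
grasp_force: 80.9
```

```bash
python3 - <<'E'
from h import *
o=get_obs();print(o['torque'])
a=snap('top','t6.png')[140:240,230:330]; b=snap('scene','s6.png')[200:290,310:430]
A=cv2.resize(a,(360,360),interpolation=2); B=cv2.resize(b,(440,360),interpolation=2)
g=np.hstack([A,B]); g=(255*(g/255.)**.5).astype(np.uint8)
cv2.imwrite('pics/c6.png',g[:,:,::-1])
E
```

```text
[-0.09461801  0.55216999 -0.0973511 ]
```

View pics/c6.png

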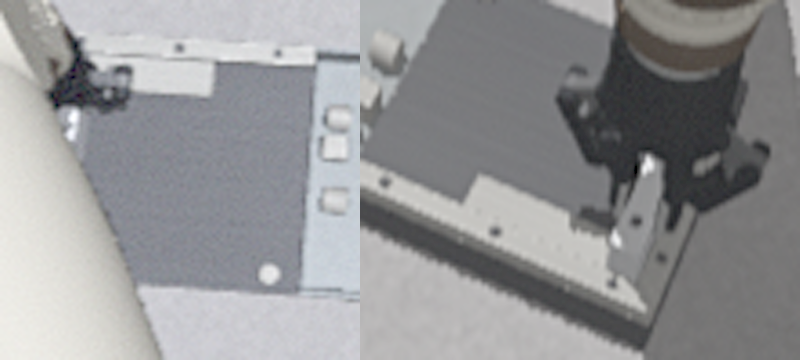

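Friction on the left bar had blocked it; with y relieved it slid on 4.5 mm. I'll continue in x to find the far bar.

Scaled: 0.2 cm is 0.002, 0.1 cm is 0.001.

Emit:
servo_tool(moves=[[0.001,-0.0001,0,0],[0.002,-0.0002,0,0],[0.002,-0.0002,0,0],[0.002,-0.0002,0,0]])

```text
time: 19.48
ee_pos: [0.6175, 0.2371, 0.0495]
tcp_rot: [180.0, -0.2, 174.5]
wrist_force: [-11.9, 0.2, 9.0]
opening: 0.0186
grasp_force: 81.5
```

Scaled: 0.2 cm is 0.002, 0.1 cm is 0.001.

Emit:
servo_tool(moves=[[0.001,-0.0001,0,0],[0.002,-0.0002,0,0],[0.002,-0.0002,0,0],[0.002,-0.0002,0,0]])

```text
time: 19.82
ee_pos: [0.6176, 0.2371, 0.0496]
tcp_rot: [-180.0, -0.4, 174.5]
wrist_force: [-22.4, 0.6, 15.0]
opening: 0.0184
grasp_force: 82.2
```

The far bar is at TCP x ≈ 0.6175, as expected. I'll relieve x to a light touch, then bring y home.

Scaled: 0.44 cm is 0.0044, -0.4 cm is -0.004.

Emit:
servo_tool(moves=[[-0.002,0.0002,0,0],[-0.004,0.0004,0,0],[-0.004,0.0004,0,0],[-0.004,0.0014,0,0],[-0.0039,0.0024,0,0],[-0.0038,0.0034,0,0],[-0.0037,0.0044,0,0],[-0.0037,0.0044,0,0],[-0.0037,0.0044,0,0]])

```text
time: 20.57
ee_pos: [0.6177, 0.2389, 0.0495]
tcp_rot: [-179.8, 0.0, 174.4]
wrist_force: [-2.7, -9.9, 7.7]
opening: 0.0187
grasp_force: 81.3
```

Both contacts are consistent with the earlier positions. I'll ease y, press x, then press y.

Scaled: 0.27 cm is 0.0027, 0.26 cm is 0.0026.

Emit:
servo_tool(moves=[[-0.0001,-0.0012,0,0],[-0.0001,-0.0012,0,0],[0.001,-0.0013,0,0],[0.002,-0.0014,0,0],[0.0025,-0.0014,0,0],[0.0025,-0.0014,0,0],[0.0026,0,0,0],[0.0027,0.0012,0,0],[0.0027,0.0012,0,0],[0.0027,0.0012,0,0]])

```text
time: 21.4
ee_pos: [0.6177, 0.239, 0.0495]
tcp_rot: [-179.7, -0.2, 174.4]
wrist_force: [-17.3, -16.3, 16.1]
opening: 0.0185
grasp_force: 82.4
```

```bash
python3 -c "
from h import *
o=get_obs();print(o['torque'],o['wrist_force'],o['ee_pos'],o['tcp_rot'])"
```

```text
[-3.42474094  3.21734283  0.2661945 ] [-17.25017492 -16.33386235  16.07923694] [0.61770853 0.23902953 0.04948363] [-179.65306922   -0.23558076  174.38439281]
```

Both faces press with about 16 N. For flushness I'll probe yaw: turn slightly each way and watch angle and torque.

Scaled: 0.02 rad is 0.0064.

Emit:
servo_tool(moves=[[0,0,0,0.0032],[0,0,0,0.0064],[0,0,0,0.0064],[0,0,0,0.0064]])

```text
time: 21.73
ee_pos: [0.6177, 0.239, 0.0495]
tcp_rot: [-179.7, -0.3, 175.4]
wrist_force: [-17.1, -14.9, 15.1]
opening: 0.0181
grasp_force: 82.8
```

```bash
python3 -c "
from h import *
o=get_obs();print(o['torque'],o['wrist_force'],o['ee_pos'],o['tcp_rot'])"
```

```text
[-3.30636493  3.31928879 -0.96550528] [-17.06615718 -14.88736677  15.1081497 ] [0.61769889 0.23901978 0.04950007] [-179.68053173   -0.25077229  175.4312053 ]
```

Scaled: -0.04 rad is -0.0127.

Emit:
servo_tool(moves=[[0,0,0,-0.0064],[0,0,0,-0.0127],[0,0,0,-0.0127],[0,0,0,-0.0127]])

```text
time: 22.07
ee_pos: [0.6177, 0.2391, 0.0495]
tcp_rot: [-179.6, -0.2, 173.3]
wrist_force: [-16.4, -17.4, 15.7]
opening: 0.0183
grasp_force: 83.5
```

```bash
python3 -c "
from h import *
o=get_obs();print(o['torque'],o['wrist_force'],o['ee_pos'],o['tcp_rot'])"
```

```text
[-3.51991621  3.18440397  1.36581918] [-16.44272599 -17.43340912  15.66515667] [0.61770673 0.23906017 0.04951343] [-179.64568046   -0.22087545  173.32869011]
```

Torque varies linearly (about 1.1 N·m per degree) through the pads with the TCP fixed, so the faces are seated flush. I'll settle at a slightly negative moment, mid-range for both contacts, and take a last look.

Scaled: 0.03 rad is 0.0095.

Emit:
servo_tool(moves=[[0,0,0,0.0048],[0,0,0,0.0095],[0,0,0,0.0095],[0,0,0,0.0095],[0,0,0,0.0095],[0,0,0,0.0095],[0,0,0,0.0095]])

```text
time: 22.65
ee_pos: [0.6177, 0.2391, 0.0495]
tcp_rot: [-179.7, -0.2, 174.9]
wrist_force: [-17.5, -16.0, 16.4]
opening: 0.0184
grasp_force: 82.4
```

```bash
python3 - <<'E'
from h import *
o=get_obs();print(o['torque'],o['wrist_force'],o['ee_pos'])
a=snap('top','t7.png')[130:270,230:500]; b=snap('scene','s7.png')[195:290,310:430]
A=cv2.resize(a,(520,270),interpolation=2); B=cv2.resize(b,(520,330),interpolation=2)
g=np.vstack([A,B]); g=(255*(g/255.)**.5).astype(np.uint8)
cv2.imwrite('pics/c7.png',g[:,:,::-1])
E
```

```text
[-3.3480656   3.27616836 -0.43273548] [-17.47976195 -16.00668888  16.36310484] [0.61774861 0.23906886 0.04954312]
```

View pics/c7.png

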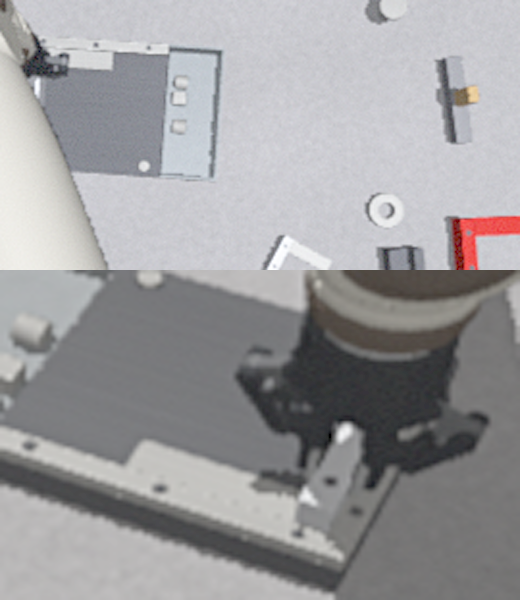

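The blade lies along the far bar with no gap, the stock is against the left bar, the slugs are in the tray, and the pusher is standing. I'll hand the job in.

```bash
python3 -c "
from workcell import *
print(job_done())"
```

```text
the job is handed in; nothing more can be done
None
```

I handed the job in at about 23 s. All three bar ends are in the tray and the pusher is standing back in its original place. The square is still gripped and pressed at about 16–17 N against each stop bar; the yaw probe and the last picture indicate both faces are flush, though the judging result wasn't shown.

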